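# Put the parts drawer back and latch the cabinet

### The job

Put the loose red drawer with the green label back into the empty, green-marked bay of the small parts cabinet: its plain end first, over the sill and under the roof, pushed in until it drops fully home behind the sill. Then swing the blue door shut until it seats on its catch. Keep the drawer roughly level so that its parts do not spill, and leave the other drawers and the things on the bench where they are.

Things in the scene. Friction and masses are not known exactly. Their poses are not given: they have to be found in the camera images.
- drawer: the loose drawer: open red steel box 150 long (x) x 64 wide (y) x 50 high mm, walls 3, 0.3 to 0.5 kg, small parts inside, standing on the bench. Origin: centre of its underside; z up. Its -x end is the front (green label, steel pull); its +x end is plain and enters the bay first. Can be gripped from above across its width.
- cabinet: parts cabinet, fixed, grey, 273 wide (y) x 168 deep x 78 high mm, open to its -x side. Origin: on the bench below the centre of the middle bay; x points into the bays, z up. Three bays centred at y = -77, 0, +77, each 69 wide; the 8 mm partitions between them have round noses starting at x = -78. Bay floors are 8 mm above the bench, back stops at x = +78.
- bay: the empty bay, one of the three, marked by a green floor liner and a green strip on top of the roof's front edge. Origin: centre of the bay's floor, 8 mm above the bench; axes as the cabinet's. A drawer fully home has its origin here, with 3 mm of play either way in x.
- bay_mouth (a point): middle of the empty bay's mouth gap, 78 mm from the bay's origin along its -x, 45 mm above the bench. Here a steel sill runs across the mouth, from cabinet x = -86 to -78 mm, its rounded top 16 mm above the bench (8 above the bay floor). The clear roof's underside is 74 mm above the bench, its top 80; it begins at cabinet x = -72.
- door (a joint): angle of the blue door: 0 shut, grows as it opens towards the robot, to 2.4; starts wide open and stays where left. A sprung ball catch at the free edge resists in the last 0.06 rad (about 7 N when pushed 200 mm from the hinge), then holds the door at 0; a door left at about 0.05 is not latched.
- door_hinge (a point): door's vertical hinge axis, 39 mm above the bench, at cabinet x = -94, y = +147 mm (left end of the mouth). The door is a flat panel 293 mm wide, 8 thick (4 either side of the axis), from 4 to 74 mm above the bench. Open by angle a, it points from the hinge along (-sin a, -cos a) in the cabinet's x, y.
- door_edge (a point): middle of the door's free edge, on its outer face (the face toward the robot when shut), 293 mm from the hinge
- drawer_yellow: drawer with a yellow label, home in its bay, same make as the loose one; leave it
- drawer_white: drawer with a white label, home in its bay, same make as the loose one; leave it
- spray_can: orange spray can, 64 across, 190 high, standing; origin at the centre of its underside
- jar: amber jar, 70 across, 90 high, standing; origin at the centre of its underside
- wrench: steel wrench lying on the bench along its x
- screwdriver: screwdriver lying on the bench along its x
- mug: blue mug, 80 across, 90 high, standing; origin at the centre of its underside
- tape: black roll of tape, 100 across, 25 high, lying flat; origin at the centre of its underside
- drawer_front (a point): centre of the front face of the drawer's steel pull (30 wide, 10 high, 8 proud; 83 mm from the drawer's origin along its -x, 30 mm up)
Not all that is in view belongs to the job. Leave any purple or turquoise look-alike of the drawer alone.

How it is judged:
On the way:
1. the green-labelled drawer is home in the green-marked bay, down behind the sill (x of drawer in the frame of bay between -0.007 and 0.007 m and y of drawer in the frame of bay between -0.006 and 0.006 m and z of drawer in the frame of bay between -0.004 and 0.0025 m and angle between drawer's own z axis and vertical below 0.03 rad), for 0.2 s.
At the end, for the whole second after the job is handed in: The green-labelled drawer is in the green-marked bay, front to the door: its origin within 7 mm of the bay's in depth and 6 mm sideways, its underside down on the bay floor (within 2.5 mm, tilt under 0.03 rad), at rest; the door is seated on its catch, its angle under 0.025 rad, and still (all of step 1 and value of joint door below 0.025 rad and linear speed of drawer below 0.02 m/s and velocity of joint door below 0.05 rad/s and x of drawer_front in the frame of bay below -0.06 m); the robot touches nothing.
It fails at once if the drawer is tipped by more than 0.5 rad (angle between drawer's own z axis and vertical above 0.5 rad).
It fails at once if another drawer is moved by more than 20 mm (distance of any of drawer_yellow, drawer_white from where it was at the start of the episode above 0.02 m).
It fails at once if something else on the bench is moved by more than 30 mm (distance of any of spray_can, jar, wrench, screwdriver, mug, tape from where it was at the start of the episode above 0.03 m).
It also fails if it takes over 72 s, if anything falls off the work surface, if the arm or the gripper's body presses on something with over 40 N, if the wrist force passes 120 N, or if a joint passes its speed limit or range.

### The arm

A 6-joint arm with a two-finger parallel gripper is mounted at the origin on the work surface. World frame = base frame: x ahead of the robot, y to its left, z up, the work surface at z = 0. Lengths are in m, angles in rad, forces in N, time in s.
With the tool pointing down it reaches from about 0.375 to 0.9 m from the base axis. Payload 3.1 kg.
Tool frame: the origin (TCP) lies between the finger pads; the fingertips stand 8 mm ahead of it and the grasp point (between the pads) lies 11 mm behind it; z points along the fingers, y is the line along which they close (so a half turn about z gives the same grasp; the last joint's range is limited). The gripper opens to 87 mm and grips with 3 to 60 N. Pads are 19 mm wide; open, the fingers measure 117 mm over their backs; the gripper's body (75 mm by 190 mm) begins 51 mm behind the grasp point.
Start: joints at [1.038, 0.527, 1.433, -0, 1.181, -0.178], TCP at [0.217, 0.586, 0.231] pointing down, gripper open.
Joint ranges: [-3.08, 3.08], [-0.75, 2.2], [0.22, 2.44], [-1.43, 4.57], [0, 2.65], [-2.85, 2.85]. Speed limits (rad/s): [2.79, 2.79, 3.14, 3.14, 3.14, 3.14].

### API

Orientations are given as a unit quaternion [x, y, z, w].
In Python, from rig import robot gives the robot as it stands.
- The arm moves only by the tool move_arm, never from a script. Its argument "motion" is text: rows parted by semicolons, each of 5 numbers parted by spaces: the opening, from -1 (shut) to 1 (fully open), then the shift along the tool's x, y, z normalised to -1 to 1, where 1 is 0.2 m, then the turn about the tool's z normalised to -1 to 1, where 1 is pi rad. A call has 1 to 12 rows; each row is the pose to reach, as a shift and turn from the pose commanded when the call began, along the tool's axes at that moment, turning the shorter way round; what a row does not reach only later rows make up. A row lasts 1/12 s, in which the tool goes at most 41.7 mm and 7.16 degrees, less where a joint would pass 70% of its speed; a pose out of reach is approached as far as the arm can. A call with a number of a shift or a turn outside -1 to 1 is refused whole. A call with a gripper value outside its range is refused whole. The fingers move at their own pace and stop on an object; "newtons" is the grip in N (left out, the last holds). Time passes only in rows, so rows that repeat a pose let the fingers close. It gives the time, the measured TCP pose, the force, the opening and the grip force at its end, in the units of the state.
- robot.get_obs(): the state, without advancing time (a new reading comes with each control period).
- robot.camera(name): name is "scene" or "top"; returns (picture, depth): 480x640x3 uint8, red, green, blue; 480x640 float32, m along the optical axis (not along the pixel's ray), 0 where there is no reading.
- robot.camera_model(name): a dict with "mtx" (3x3 intrinsics, pixels), "position" and "attitude" of the camera in the world. Camera axes: x right, y down, z forward; pixel columns grow to the right and rows downward; lengths in m; the calibration is good to about 2 mm. A picture is of the moment at which its call begins. camera_model takes no time and is no camera call.
- robot.hand_in(): hands the job in; it is judged then, once.
The state is a dict: "time": time; "q": joint angles; "joint_velocities": joint speeds; "joint_torque": joint torques, N m; "position": TCP position; "tool_rot": TCP orientation; "ft_force": force on the tool from outside, world axes, zero at the start; "moment": the same for the moment, N m; "grip_width": finger opening in m; "grip_force": force on a finger pad.
Only numpy, scipy, OpenCV 4.12 (cv2) and the standard library are available. Lean on these libraries where they do the work, as an engineer would, in place of code of your own. Each camera call takes 0.05 s, during which the arm holds its last target. There are 200 camera calls.

## Working session

There is one attempt and no reset: what is moved stays moved. The work goes in short steps, Python scripts to look and compute and a tool call to move; the robot and the scene stay as the last step left them, time stands still between calls to the robot, and variables do not carry over. Pictures are saved under pics/ and viewed, at most 10 in all, crops included, and the job is handed in when it is done.

Besides the shell and the picture viewer there is one more tool, called after "Emit:" as a command line: name --argument value ..., lists and objects as JSON in quotes. move_arm: Moves the arm, as the interface text tells. Its arguments: {"type":"object","properties":{"motion":{"type":"string"},"newtons":{"type":"number"}},"required":["motion"]}

```bash
mkdir -p pics
cat > h.py <<'E'
import numpy as np, cv2
from rig import robot
from scipy.spatial.transform import Rotation as R
def rot(m):
    a=np.array(m["attitude"]); return R.from_quat(a).as_matrix() if a.size==4 else a.reshape(3,3)
def snap(n):
    rgb,d=robot.camera(n); m=robot.camera_model(n); return rgb,d,m
def world(m,d):
    K=np.array(m["mtx"]); v,u=np.indices(d.shape)
    p=np.stack([(u-K[0,2])/K[0,0]*d,(v-K[1,2])/K[1,1]*d,d],-1)
    return p@rot(m).T+np.array(m["position"])
def ray(m,uv,z):
    K=np.array(m["mtx"]); r=rot(m)@np.linalg.inv(K)@np.array([uv[0],uv[1],1.]); c=np.array(m["position"])
    return c+r*(z-c[2])/r[2]
E
python3 - <<'E'
from h import *
print(robot.get_obs())
for n in("scene","top"):
    rgb,d,m=snap(n); cv2.imwrite(f"pics/{n}0.png",rgb[...,::-1]); np.savez(f"{n}0.npz",rgb=rgb,d=d); print(n,m,(d>0).mean())
E
```

```text
{'time': 0.0, 'q': array([ 1.03749352e+00,  5.28461245e-01,  1.43389716e+00,  2.87945834e-05,
        1.18138724e+00, -1.78505618e-01]), 'joint_velocities': array([ 0.00042194,  0.00024922,  0.00061665, -0.00203536, -0.00148246,
       -0.00072175]), 'joint_torque': array([ 1.26564151e-03, -4.40049613e+01, -1.76590276e+01,  6.30921288e-02,
        5.83816285e-02, -1.85682702e-04]), 'position': array([0.21672663, 0.58546394, 0.22957627]), 'tool_rot': array([ 1.76474884e-01,  9.84304555e-01, -1.00439251e-03, -3.87570434e-04]), 'ft_force': array([ 0.88457909,  0.13030918, -0.13333142]), 'moment': array([-0.02796793, -0.04085109, -0.01834154]), 'grip_force': 0.0, 'grip_width': 0.087450450155888}
scene {'mtx': array([[519.67135462,   0.        , 309.15192426],
       [  0.        , 519.67135462, 241.69894882],
       [  0.        ,   0.        ,   1.        ]]), 'position': array([ 1.66480779, -0.01535797,  1.24097103]), 'attitude': array([ 0.62884379,  0.67706985, -0.27595628, -0.26453741])} 0.995927734375
top {'mtx': array([[503.40921658,   0.        , 316.26518728],
       [  0.        , 503.40921658, 241.77024333],
       [  0.        ,   0.        ,   1.        ]]), 'position': array([ 0.28318123, -0.09347712,  1.45103623]), 'attitude': array([-0.70445041,  0.70625865, -0.04966468,  0.04981723])} 0.9959505208333334
```

View pics/scene0.png

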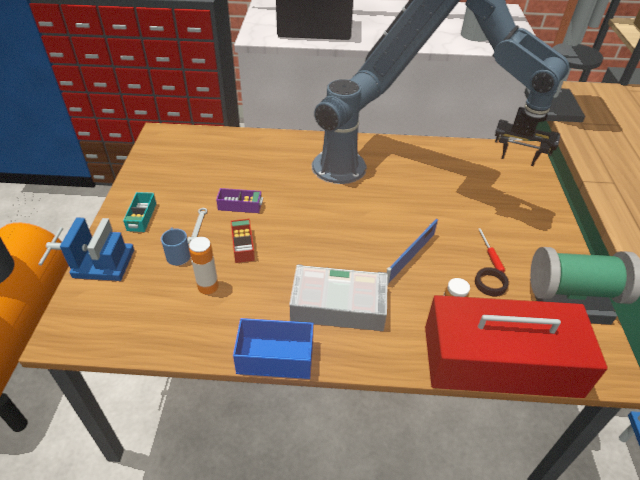

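View pics/top0.png

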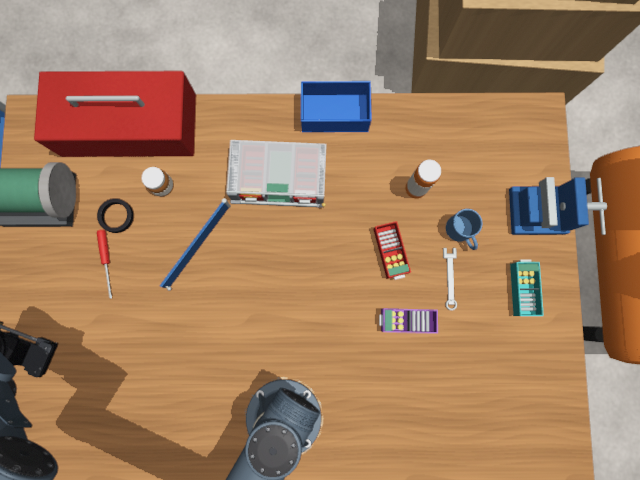

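Scene: the robot is at the back and the cabinet at (340,297), with the door open. Candidates in the top view are the red drawer with the green label (393,250), the purple one (408,320), the turquoise one (527,288), and the red drawers already in the cabinet (250/305,195). The red drawer at (393,250) matches the description. The green bay mark is at (278,187), in the middle bay. Next I'll take a close crop and measure.

Run:
```python
from h import *
for n in("top","scene"):
    f=np.load(n+"0.npz"); rgb,d=f["rgb"],f["d"]; m=robot.camera_model(n); W=world(m,d)
    if n=="top":
        a=cv2.resize(rgb[210:290,350:430],(400,400),interpolation=2); b=cv2.resize(rgb[130:215,215:335],None,fx=3.3,fy=4.7,interpolation=2)[:400]
        b=cv2.copyMakeBorder(b,0,400-b.shape[0],0,0,0); cv2.imwrite("pics/crop0.png",np.hstack([a,b])[...,::-1])
    hsv=cv2.cvtColor(rgb,cv2.COLOR_RGB2HSV); H,S,V=cv2.split(hsv)
    red=((H<6)|(H>174))&(S>150)&(V>50); green=(H>50)&(H<85)&(S>90); blue=(H>105)&(H<125)&(S>140)
    for nm,M,zl in(("red",red,0.02),("green",green,0.0),("blue",blue,0.03)):
        k,l,st,c=cv2.connectedComponentsWithStats(M.astype(np.uint8))
        for i in range(1,k):
            if st[i,4]<15: continue
            P=W[l==i]; z=P[:,2]
            if z.max()>.2 or abs(P[:,1].mean())>.5 or P[:,0].mean()>.95: continue
            top=P[z>np.percentile(z,97)-0.008]
            (cx,cy),(w,h),an=cv2.minAreaRect(top[:,:2].astype(np.float32))
            print(n,nm,st[i],c[i].round(1),"z95 %.3f"%np.percentile(z,95),"rect",np.round([cx,cy,w,h,an],4),"mean",P.mean(0).round(4))
```

```text
top red [239 194   9   5  18] [242.3 195.8] z95 0.059 rect [6.15300e-01 1.13900e-01 2.36000e-02 8.00000e-04 8.78139e+01] mean [0.6152 0.1174 0.0468]
top red [257 196   6   4  20] [259.5 197.6] z95 0.059 rect [6.11900e-01 6.86000e-02 1.13000e-02 1.00000e-03 8.99774e+01] mean [0.612  0.0692 0.0377]
top red [310 198   6   4  17] [312.8 199.3] z95 0.058 rect [ 6.05900e-01 -8.31000e-02  1.43000e-02  2.10000e-03  8.58999e+01] mean [ 0.6051 -0.0839  0.0445]
top red [402 267   9   7  16] [407.  271.4] z95 0.054 rect [ 3.97600e-01 -3.45600e-01  1.05000e-02  2.54000e-02  4.02901e+01] mean [ 0.398  -0.3466  0.0476]
top green [267 184  20   8 134] [276.7 187.7] z95 0.084 rect [6.30400e-01 1.74000e-02 5.47000e-02 1.99000e-02 8.51116e+01] mean [0.6306 0.0169 0.0794]
top green [269 196  21   6 104] [278.8 198.1] z95 0.013 rect [6.17100e-01 1.55000e-02 5.86000e-02 1.62000e-02 8.75187e+01] mean [0.6172 0.016  0.008 ]
top green [389 265  19  10  99] [397.9 269.7] z95 0.051 rect [ 0.4029 -0.3214  0.0144  0.0526 13.7628] mean [ 0.4028 -0.3214  0.0473]
scene red [232 226  11  11  31] [235.3 228.7] z95 0.051 rect [ 4.46400e-01 -3.41900e-01  4.32000e-02  2.50000e-03  1.42345e+01] mean [ 0.4127 -0.3385  0.0268]
scene red [234 248  20  14 159] [243.8 255.8] z95 0.049 rect [ 0.5357 -0.2892  0.0145  0.0608 10.9633] mean [ 0.5354 -0.2903  0.0268]
```

View pics/crop0.png

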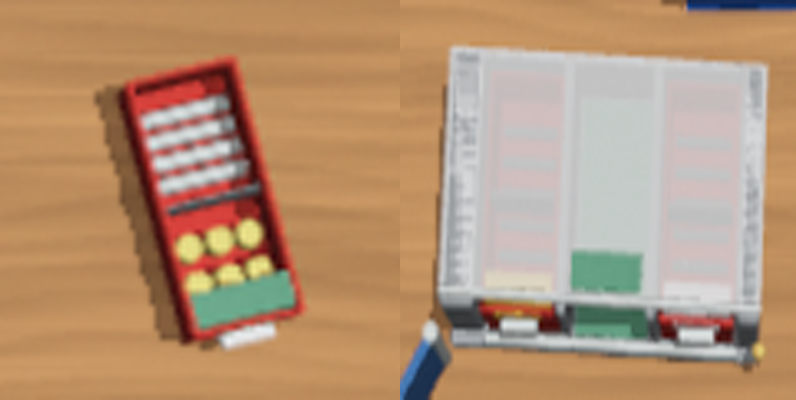

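The crop confirms the red drawer with its green label and steel pull toward the robot. The green liner and strip are in the middle bay, with yellow on the left and white on the right. Next I'll measure the poses.

```bash
cat >> h.py <<'E'
def rect(P):
    (cx,cy),(w,h),an=cv2.minAreaRect(P[:,:2].astype(np.float32)); return np.round([cx,cy,w,h,an],4)
def comp(M,minA=15):
    k,l,st,c=cv2.connectedComponentsWithStats(M.astype(np.uint8),connectivity=8); i=1+np.argmax(st[1:,4]); return l==i
E
python3 - <<'E'
from h import *
for n in("top","scene"):
    f=np.load(n+"0.npz"); rgb,d=f["rgb"],f["d"]; m=robot.camera_model(n); W=world(m,d); x,y,z=np.moveaxis(W,-1,0)
    hsv=cv2.cvtColor(rgb,cv2.COLOR_RGB2HSV); H,S,V=cv2.split(hsv)
    # drawer: anything above bench there
    box=(abs(x-.47)<.13)&(y<-.23)&(y>-.385)
    M=comp(box&(z>.04)&(z<.065)); print(n,"drawer rim",M.sum(),np.median(z[M]),rect(W[M]))
    # same via contour corners ray-cast on z=.05
    if n=="top":
        c=cv2.boxPoints(cv2.minAreaRect(np.argwhere(M)[:,::-1].astype(np.float32))); print("corners",np.round([ray(m,p,.05)[:2] for p in c],4).tolist())
    box=(x>.55)&(x<.85)&(abs(y)<.2)
    M=comp(box&(z>.065)&(z<.095)); P=W[M]; print(n,"roof",M.sum(),np.percentile(z[M],[5,50,95]),rect(P))
    if n=="top":
        c=cv2.boxPoints(cv2.minAreaRect(np.argwhere(M)[:,::-1].astype(np.float32))); print("corners",np.round([ray(m,p,.079)[:2] for p in c],4).tolist())
    # door
    M=comp((H>100)&(H<130)&(S>120)&(x>.3)&(x<.65)&(y>.1)&(y<.4)&(z>.01)); P=W[M]
    T=P[P[:,2]>.06]; print(n,"door z",np.percentile(P[:,2],[5,95]),"rect top",rect(T), "ends", T[T[:,0].argmin()],T[T[:,0].argmax()])
    G=(H>50)&(H<85)&(S>90)&(x>.55)&(x<.8)&(abs(y)<.2)
    for lo,hi in((-.01,.03),(.06,.1)):
        Q=W[G&(z>lo)&(z<hi)]; 
        if len(Q)>5: print(n,"green",lo,len(Q),np.median(Q[:,2]),rect(Q))
    # others
    for nm,cx,cy,r in(("can",.60,-.43,.09),("mug",.5,-.5,.07),("jar",.64,.3,.08)):
        B=(np.hypot(x-cx,y-cy)<r)&(z>.06); 
        if B.sum()>10: print(nm,rect(W[B]),z[B].max())
E
```

```text
top drawer rim 383 0.04762671483854919 [ 0.4616 -0.308   0.1509  0.0659 13.9176]
corners [[0.5264, -0.2576], [0.5437, -0.3216], [0.3964, -0.3571], [0.3796, -0.2939]]
top roof 5198 [0.07202737 0.07693191 0.08184093] [6.86700e-01 1.83000e-02 2.73800e-01 1.62400e-01 8.72176e+01]
corners [[0.61, 0.1567], [0.7727, 0.1535], [0.7595, -0.1221], [0.5973, -0.1144]]
top door z [0.01746654 0.07531428] rect top [4.74700e-01 2.50000e-01 1.08000e-02 2.82100e-01 5.50275e+01] ends [0.35771207 0.32884033 0.07088256] [0.59023939 0.17397968 0.06589185]
top green -0.01 104 0.00792539451958485 [6.1740e-01 1.6000e-02 5.9600e-02 1.6200e-02 8.6883e+01]
top green 0.06 134 0.08011527853816947 [6.30600e-01 1.74000e-02 5.42000e-02 2.06000e-02 8.74047e+01]
can [ 0.6034 -0.4303  0.1758  0.0663 47.1208] 0.19903325468152455
mug [ 5.18600e-01 -5.07400e-01  8.00000e-02  9.90000e-02  8.10046e+01] 0.09505205986750709
jar [6.56400e-01 3.53800e-01 4.65000e-02 6.64000e-02 6.45939e+01] 0.09678814357187315
scene drawer rim 243 0.04793390753361115 [ 0.4637 -0.3064  0.1622  0.0638 13.6597]
scene roof 4198 [0.07217997 0.07811288 0.08251162] [6.58500e-01 3.90000e-02 3.11400e-01 2.29400e-01 8.75996e+01]
scene door z [0.07041159 0.07765259] rect top [4.17500e-01 2.94900e-01 4.80000e-03 1.20100e-01 5.50895e+01] ends [0.36858398 0.32980101 0.07600045] [0.46635808 0.25997102 0.07378453]
can [ 0.6054 -0.4308  0.1732  0.0678 46.0623] 0.19644277686242528
mug [ 5.21100e-01 -5.06200e-01  7.97000e-02  9.58000e-02  7.98084e+01] 0.09624211946693606
jar [6.58800e-01 3.54400e-01 4.49000e-02 6.33000e-02 6.66548e+01] 0.09696593302324352
```

```bash
cat > plan.py <<'E'
from h import *
def plan(*wp):
    """wp: (x,y,z,yaw_of_tool_y_deg); prints units from current pose"""
    o=robot.get_obs(); A=R.from_quat(o["tool_rot"]).as_matrix(); p=np.array(o["position"])
    yaw=np.degrees(np.arctan2(A[1,1],A[0,1])); print("t %.2f"%o["time"],"p",p.round(4),"yaw %.2f"%yaw,"tilt",np.degrees(np.arccos(-A[2,2])).round(2),"F",np.round(o["ft_force"],1),"M",np.round(o["moment"],2),"w %.4f gf %.1f"%(o["grip_width"],o["grip_force"]))
    for w in wp:
        s=A.T@(np.array(w[:3])-p)/.2; print(s.round(3),"turn",round(-((w[3]-yaw+180)%360-180)/180,4))
E
python3 - <<'E'
from plan import *
plan((.36,.43,.24,20),(.40,.40,.24,0))
# cabinet features in image, sub-pixel
f=np.load("top0.npz"); rgb=f["rgb"]; m=robot.camera_model("top")
cv2.imwrite("pics/cab.png",cv2.resize(rgb[180:212,215:335],None,fx=6.5,fy=13,interpolation=cv2.INTER_CUBIC)[...,::-1])
E
```

```text
t 0.10 p [0.2168 0.5855 0.2297] yaw 69.67 tilt 0.11 F [ 0.1 -0.6  0.3] M [ 0.03 -0.03 -0.02] w 0.0869 gf 0.0
[-0.942 -0.481 -0.051] turn 0.276
[-1.181 -0.552 -0.051] turn 0.3871
```

View pics/cab.png

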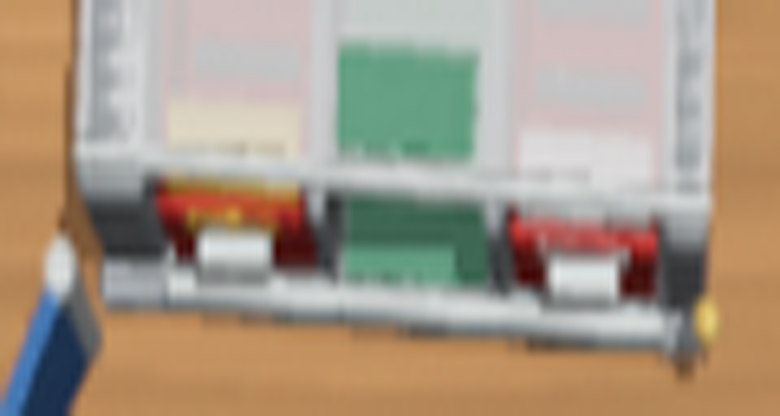

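The crop shows the roof front edge at about (410,163), the inner sill edge at about (412,283), the strip spanning X 338–477 and the liner X 342–490. The hinge cap is at (60,255) and the catch at (706,320).

Run:
```python
from plan import *
m=robot.camera_model("top"); t=np.radians(-2.75); ex=np.array([np.cos(t),np.sin(t)]); ey=np.array([-ex[1],ex[0]])
for nm,X,Y,z,cx,cy in(("roofL",78,148,.08,-72,136.5),("roofR",710,193,.08,-72,-136.5),("roofmid",410,163,.08,-72,None),("sill in",412,284,.014,-78,None),("sill front",412,306,.014,-86,None),("hinge",60,255,.075,-94,147),("strip",407.5,100,.08,None,0),("liner",416,255,.008,None,0),("sillbottom",412,326,0,-86,None),("pullY",235,268,.043,-83,77),("pullW",583,290,.043,-83,-77),("partL",327,235,.076,-78,38.5),("partR",500,250,.076,-78,-38.5)):
    p=ray(m,(215+(X+.5)/6.5-.5,180+(Y+.5)/13-.5),z)[:2]
    print(nm,p.round(4),"cab origin along x %s, y %s"%(None if cx is None else round(p@ex-cx/1e3,4),None if cy is None else round(p@ey-cy/1e3,4)))
c=np.array([.6867,.0183]);print("rect centre",c@ex-.002,c@ey)
```

```text
roofL [0.6215 0.1565] cab origin along x 0.6853, y 0.0497
roofR [ 0.6109 -0.1148] cab origin along x 0.6877, y 0.0511
roofmid [0.6178 0.0139] cab origin along x 0.6884, y None
sill in [0.6061 0.018 ] cab origin along x 0.6826, y None
sill front [0.6011 0.0179] cab origin along x 0.6855, y None
hinge [0.5992 0.1646] cab origin along x 0.6846, y 0.0462
strip [0.6317 0.0151] cab origin along x None, y 0.0454
liner [0.6141 0.0167] cab origin along x None, y 0.0461
sillbottom [0.5996 0.019 ] cab origin along x 0.684, y None
pullY [0.6034 0.0936] cab origin along x 0.6812, y 0.0454
pullW [ 0.5981 -0.0594] cab origin along x 0.6832, y 0.0463
partL [0.603  0.0498] cab origin along x 0.678, y 0.0402
partR [ 0.5995 -0.0246] cab origin along x 0.678, y 0.0427
rect centre 0.683031187247275 0.05122550632828148
```

Emit:
move_arm --motion "1 -0.2 -0.1 -0.05 0.04; 1 -0.4 -0.2 -0.05 0.08; 1 -0.6 -0.3 -0.05 0.12; 1 -0.8 -0.4 -0.05 0.16; 1 -0.94 -0.5 -0.05 0.2; 1 -0.94 -0.5 -0.05 0.24; 1 -0.94 -0.5 -0.05 0.276; 1 -0.94 -0.5 -0.05 0.276"

```text
time: 0.77
position: [0.3593, 0.4258, 0.2402]
tool_rot: [0.575, 0.818, -0.0, -0.0]
ft_force: [-0.3, 0.3, 0.0]
grip_width: 0.0873
grip_force: 0.0
```

Run:
```python
from plan import *
plan((.44,.25,.24,0),(.46,.18,.24,-30))
t=np.radians(-2.75); ex=np.array([np.cos(t),np.sin(t)]); ey=np.array([-ex[1],ex[0]])
for n in("top","scene"):
    f=np.load(n+"0.npz"); rgb=f["rgb"]; m=robot.camera_model(n); W=world(m,f["d"])
    H,S,V=cv2.split(cv2.cvtColor(rgb,cv2.COLOR_RGB2HSV)); x,y,z=np.moveaxis(W,-1,0)
    M=(H>45)&(H<90)&(S>70)&(x>.55)&(x<.8)&(abs(y)<.15)&(z>.05); v,u=np.nonzero(M)
    P=np.array([ray(m,(a,b),.08)[:2] for a,b in zip(u,v)]); a,b=P@ex,P@ey
    print(n,"strip x",np.percentile(a,[2,50,98]).round(4),"y",np.percentile(b,[2,50,98]).round(4),b.mean().round(4))
    M=comp((z>.068)&(z<.09)&(x>.55)&(x<.82)&(y>-.14)&(y<.168)&(S<60)); v,u=np.nonzero(M)
    P=np.array([ray(m,(p,q),.079)[:2] for p,q in zip(u,v)]); a,b=P@ex,P@ey
    for lo,hi in((.66,.69),(.69,.72),(.72,.75)):
        k=(a>lo)&(a<hi); print(n,"roof sides",b[k].min().round(4),b[k].max().round(4),((b[k].min()+b[k].max())/2).round(4))
    for lo,hi in((-.05,0),(.02,.07),(.1,.15)):
        k=(b>lo)&(b<hi); print(n,"front/back",a[k].min().round(4),a[k].max().round(4))
cv2.imwrite("pics/scab.png",cv2.resize(np.load("scene0.npz")["rgb"][260:335,285:395],None,fx=7,fy=7,interpolation=cv2.INTER_CUBIC)[...,::-1])
```

```text
t 0.77 p [0.3593 0.4258 0.2402] yaw 19.74 tilt 0.06 F [-0.3  0.3  0. ] M [-0.07  0.04  0.03] w 0.0873 gf 0.0
[-0.964  0.083  0.001] turn 0.1096
[-1.327e+00  5.900e-02  1.000e-03] turn 0.2763
top strip x [0.6193 0.6298 0.6397] y [0.0187 0.0463 0.0741] 0.0466
top roof sides -0.084 0.1868 0.0514
top roof sides -0.0852 0.1868 0.0508
top roof sides -0.0842 0.1863 0.051
top front/back 0.6104 0.7633
top front/back 0.6102 0.7631
top front/back 0.6102 0.7637
scene strip x [0.6233 0.6325 0.6418] y [0.0189 0.0454 0.0722] 0.0454
scene roof sides -0.0844 0.1859 0.0508
scene roof sides -0.0843 0.1863 0.051
scene roof sides -0.0841 0.1866 0.0513
scene front/back 0.6121 0.7766
scene front/back 0.6119 0.7758
scene front/back 0.612 0.7753
```

View pics/scab.png

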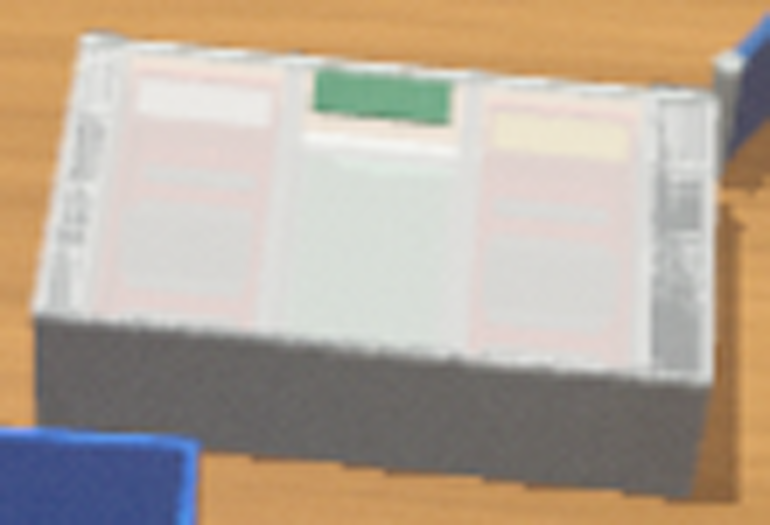

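The right-hand wall in this picture is thicker than the left one, which explains the 5 mm asymmetry. The bay centre therefore follows the green strip, in-line y ≈ 0.046 in both views. Now I'll move to the drawer.

Emit:
move_arm --motion "1 -0.2 0.02 0 0.04; 1 -0.4 0.03 0 0.08; 1 -0.6 0.05 0 0.12; 1 -0.8 0.07 0 0.16; 1 -0.98 0.08 0 0.2; 1 -0.98 0.08 0 0.24; 1 -0.98 0.08 0 0.276; 1 -0.98 0.08 0 0.276"

```text
time: 1.43
position: [0.4407, 0.2479, 0.2404]
tool_rot: [0.865, 0.502, -0.0, -0.0]
ft_force: [0.1, 0.4, 0.6]
grip_width: 0.087
grip_force: 0.0
```

Run:
```python
from plan import *
plan((.47,.08,.24,-60),(.47,.05,.24,-76.2))
```

```text
t 1.43 p [0.4407 0.2479 0.2404] yaw -29.69 tilt 0.03 F [0.1 0.4 0.6] M [-0.04  0.13  0.04] w 0.0870 gf 0.0
[-0.657  0.543  0.002] turn 0.1684
[-0.787  0.617  0.002] turn 0.2584
```

Emit:
move_arm --motion "1 -0.16 0.12 0 0.04; 1 -0.32 0.25 0 0.08; 1 -0.48 0.37 0 0.12; 1 -0.64 0.5 0 0.16; 1 -0.787 0.617 0 0.2; 1 -0.787 0.617 0 0.24; 1 -0.787 0.617 0 0.258; 1 -0.787 0.617 0 0.258"

```text
time: 2.1
position: [0.4699, 0.0503, 0.2404]
tool_rot: [0.992, 0.122, -0.0, -0.0]
ft_force: [-0.5, 0.1, -0.0]
grip_width: 0.0873
grip_force: 0.0
```

Run:
```python
from plan import *
plan((.45,-.14,.2,-76.2))
```

```text
t 2.10 p [0.4699 0.0503 0.2404] yaw -75.93 tilt 0.03 F [-0.5  0.1 -0. ] M [-0.06  0.16  0.01] w 0.0873 gf 0.0
[-0.328  0.899  0.202] turn 0.0015
```

Emit:
move_arm --motion "1 -0.07 0.18 0.04 0; 1 -0.13 0.36 0.08 0; 1 -0.2 0.54 0.12 0; 1 -0.26 0.72 0.16 0; 1 -0.328 0.9 0.2 0.0015; 1 -0.328 0.9 0.2 0.0015; 1 -0.328 0.9 0.2 0.0015"

```text
time: 2.68
position: [0.4494, -0.1409, 0.2]
tool_rot: [0.993, 0.119, -0.0, -0.0]
ft_force: [-0.7, 1.0, 0.5]
grip_width: 0.0869
grip_force: 0.0
```

Run:
```python
from plan import *
plan((.423,-.317,.12,-76.2),(.423,-.317,.022,-76.2))
```

```text
t 2.68 p [ 0.4494 -0.1409  0.2   ] yaw -76.28 tilt 0.06 F [-0.7  1.   0.5] M [-0.03  0.16 -0.01] w 0.0869 gf 0.0
[-0.337  0.824  0.4  ] turn -0.0004
[-0.336  0.825  0.89 ] turn -0.0004
```

Emit:
move_arm --motion "1 -0.09 0.2 0.1 0; 1 -0.17 0.41 0.2 0; 1 -0.25 0.62 0.3 0; 1 -0.336 0.824 0.4 0; 1 -0.336 0.824 0.4 0; 1 -0.336 0.824 0.55 0; 1 -0.336 0.824 0.7 0; 1 -0.336 0.824 0.82 0; 1 -0.336 0.824 0.89 0; 1 -0.336 0.824 0.89 0"

```text
time: 3.52
position: [0.4224, -0.3124, 0.02]
tool_rot: [0.993, 0.121, -0.002, -0.003]
ft_force: [0.2, 0.2, 0.6]
grip_width: 0.0871
grip_force: 0.0
```

Emit:
move_arm --motion "0 0 0 0 0; 0 0 0 0 0; 0 0 0 0 0; -0.2 0 0 0 0; -0.2 0 0 0 0; -0.2 0 0 0 0; -0.2 0 0 0 0; -0.2 0 0 0 0" --newtons 50

```text
time: 4.18
position: [0.4237, -0.3167, 0.0238]
tool_rot: [0.993, 0.119, 0.001, 0.001]
ft_force: [0.7, 1.9, 7.3]
grip_width: 0.0637
grip_force: 50.0
```

Run:
```python
from plan import *
plan((.423,-.317,.072,-76.2))
```

```text
t 4.18 p [ 0.4237 -0.3167  0.0238] yaw -76.38 tilt 0.17 F [0.7 1.9 7.3] M [ 0.06 -0.05  0.11] w 0.0637 gf 50.0
[-0.003  0.001 -0.241] turn -0.001
```

Emit:
move_arm --motion "-0.2 0 0 -0.05 0; -0.2 0 0 -0.12 0; -0.2 0 0 -0.2 0; -0.2 0 0 -0.3 0; -0.2 0 0 -0.4 0; -0.2 0 0 -0.4 0; -0.2 0 0 -0.4 0; -0.2 0 0 -0.4 0"

```text
time: 4.85
position: [0.422, -0.3153, 0.1018]
tool_rot: [0.993, 0.118, -0.001, -0.001]
ft_force: [0.6, -0.8, -5.0]
grip_width: 0.0636
grip_force: 50.0
```

```bash
cat > drw.py <<'E'
from plan import *
def drawer(near,save=None,r=.14,zc=None):
    """rim heights and footprint of loose drawer in both views near (x,y)"""
    for n in("top","scene"):
        rgb,d,m=snap(n); np.savez("last_"+n+".npz",rgb=rgb,d=d)
        W=world(m,d); H,S,V=cv2.split(cv2.cvtColor(rgb,cv2.COLOR_RGB2HSV)); x,y,z=np.moveaxis(W,-1,0)
        M=((H<8)|(H>172))&(S>110)&(V>40)&(np.hypot(x-near[0],y-near[1])<r)&(z<.25)&(z>.02)
        P=W[M]; zt=np.percentile(P[:,2],90)
        # plane through rim: keep top pixels per iteration
        A=P[P[:,2]>np.percentile(P[:,2],60)]
        for _ in range(4):
            c,*_r=np.linalg.lstsq(np.c_[A[:,0]-near[0],A[:,1]-near[1],np.ones(len(A))],A[:,2],rcond=None)
            res=P[:,2]-np.c_[P[:,0]-near[0],P[:,1]-near[1],np.ones(len(P))]@c; A=P[abs(res)<.006]
        print(n,"npx",len(A),"rim plane slope xy",c[:2].round(3),"z@near",c[2].round(4),"rect",rect(A))
        if save: cv2.imwrite(f"pics/{save}_{n}.png",rgb[...,::-1])
E
python3 - <<'E'
from drw import *
plan(); drawer((.462,-.307),"lift")
t=cv2.imread("pics/lift_top.png")[190:310,330:490]; s=cv2.imread("pics/lift_scene.png")[190:290,180:300]
cv2.imwrite("pics/lift.png",np.hstack([cv2.resize(t,(400,300)),cv2.resize(s,(360,300))]))
E
```

```text
t 4.85 p [ 0.422  -0.3153  0.1018] yaw -76.40 tilt 0.13 F [ 0.6 -0.8 -5. ] M [-0.07  0.34  0.03] w 0.0636 gf 50.0
top npx 71 rim plane slope xy [0.052 0.018] z@near 0.1215 rect [ 0.5041 -0.2953  0.0593  0.0645 15.008 ]
scene npx 101 rim plane slope xy [-0.061 -0.078] z@near 0.1256 rect [ 0.4713 -0.3022  0.1376  0.0668 14.8299]
```

View pics/lift.png

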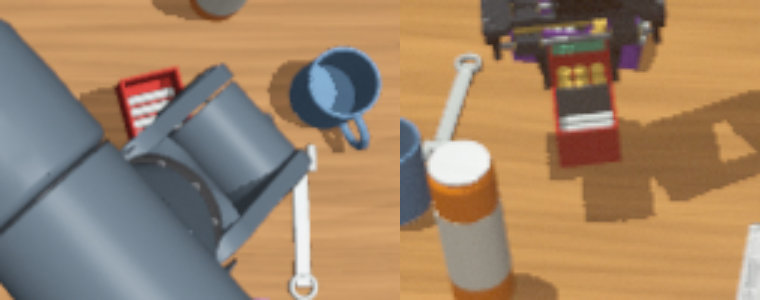

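Run:
```python
from plan import *
plan((.44,-.14,.11,-84))
```

```text
t 4.95 p [ 0.4219 -0.3151  0.1012] yaw -76.40 tilt 0.2 F [-0.6 -0.2 -4.3] M [-0.14  0.29 -0.02] w 0.0636 gf 50.0
[ 0.294 -0.83  -0.042] turn 0.0422
```

Emit:
move_arm --motion "-0.2 0.02 -0.06 -0.04 0; -0.2 0.06 -0.16 -0.05 0.005; -0.2 0.1 -0.27 -0.05 0.01; -0.2 0.14 -0.38 -0.05 0.015; -0.2 0.17 -0.49 -0.05 0.02; -0.2 0.21 -0.6 -0.05 0.027; -0.2 0.25 -0.7 -0.05 0.034; -0.2 0.28 -0.78 -0.05 0.042; -0.2 0.294 -0.83 -0.05 0.042; -0.2 0.294 -0.83 -0.05 0.042; -0.2 0.294 -0.83 -0.05 0.042"

```text
time: 5.87
position: [0.4408, -0.1404, 0.1125]
tool_rot: [0.999, 0.054, -0.0, 0.0]
ft_force: [0.5, -0.8, -3.8]
grip_width: 0.0635
grip_force: 50.0
```

Run:
```python
from plan import *
plan((.466,.024,.11,-92.7))
```

```text
t 5.87 p [ 0.4408 -0.1404  0.1125] yaw -83.84 tilt 0.02 F [ 0.5 -0.8 -3.8] M [-0.06  0.31  0.01] w 0.0635 gf 50.0
[ 0.213 -0.804  0.012] turn 0.0492
```

Emit:
move_arm --motion "-0.2 0.02 -0.06 0 0; -0.2 0.04 -0.16 0 0.005; -0.2 0.07 -0.27 0 0.01; -0.2 0.1 -0.38 0 0.02; -0.2 0.13 -0.49 0 0.03; -0.2 0.16 -0.6 0.01 0.04; -0.2 0.19 -0.7 0.01 0.049; -0.2 0.21 -0.77 0.01 0.049; -0.2 0.213 -0.804 0.01 0.049; -0.2 0.213 -0.804 0.01 0.049; -0.2 0.213 -0.804 0.01 0.049"

```text
time: 6.78
position: [0.4666, 0.0227, 0.1105]
tool_rot: [1.0, -0.024, 0.0, 0.0]
ft_force: [-0.2, 0.6, -3.9]
grip_width: 0.0634
grip_force: 50.0
```

Run:
```python
from drw import *
plan(); drawer((.506,.022),"pre")
t=cv2.imread("pics/pre_top.png")[150:290,210:350]; s=cv2.imread("pics/pre_scene.png")[215:315,270:410]
cv2.imwrite("pics/pre.png",np.hstack([cv2.resize(t,(400,400),interpolation=2),cv2.resize(s,(400,400),interpolation=2)]))
# leading end & rim along the axis
t=np.radians(-2.7); ex=np.array([np.cos(t),np.sin(t)]); ey=np.array([-ex[1],ex[0]])
for n in("top","scene"):
    f=np.load("last_"+n+".npz"); W=world(robot.camera_model(n),f["d"]); H,S,V=cv2.split(cv2.cvtColor(f["rgb"],cv2.COLOR_RGB2HSV)); a=W[...,:2]@ex; b=W[...,:2]@ey; z=W[...,2]
    M=((H<8)|(H>172))&(S>110)&(abs(a-.505)<.09)&(abs(b-.046)<.05)&(z>.06)
    for lo in np.arange(.45,.6,.015):
        k=M&(a>=lo)&(a<lo+.015)
        if k.sum()>4: print(n,lo.round(3),k.sum(),"z90 %.4f"%np.percentile(z[k],92),"b",b[k].min().round(4),b[k].max().round(4))
```

```text
t 6.78 p [0.4666 0.0227 0.1105] yaw -92.77 tilt 0.03 F [-0.2  0.6 -3.9] M [-0.01  0.42 -0.01] w 0.0634 gf 50.0
top npx 41 rim plane slope xy [-0.06   0.134] z@near 0.1319 rect [5.05600e-01 1.98000e-02 6.39000e-02 1.49300e-01 8.72122e+01]
scene npx 97 rim plane slope xy [-0.082 -0.018] z@near 0.136 rect [5.20600e-01 2.05000e-02 6.62000e-02 1.37300e-01 8.86742e+01]
top 0.555 56 z90 0.1367 b 0.0114 0.0755
top 0.57 145 z90 0.1355 b 0.014 0.0731
scene 0.45 7 z90 0.1447 b 0.013 0.0763
scene 0.465 23 z90 0.1416 b 0.0089 0.0781
scene 0.48 9 z90 0.2386 b 0.0152 0.0823
scene 0.495 16 z90 0.1388 b 0.0132 0.0755
scene 0.51 9 z90 0.1378 b 0.0147 0.0734
scene 0.525 6 z90 0.1387 b 0.0129 0.074
scene 0.57 240 z90 0.1347 b 0.0129 0.0744
```

View pics/pre.png

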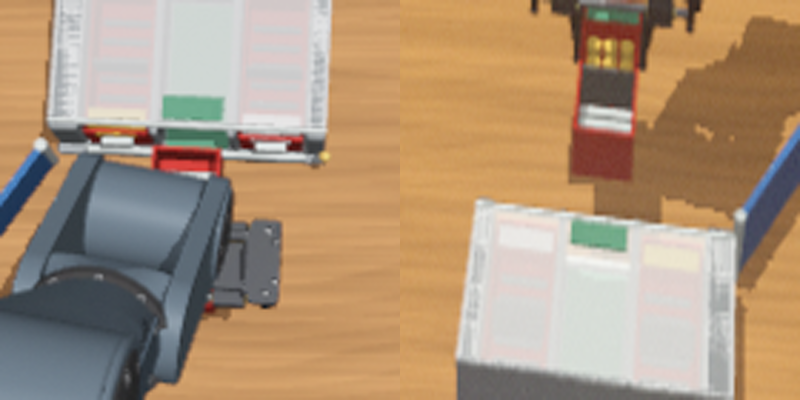

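The drawer is level to about 0.03 rad and sits about 2 mm to the right of the bay centre line. It is 19 mm short of the sill. I'll correct that and lower it.

Run:
```python
from plan import *
plan((.4667,.0247,.0445,-92.7))
```

```text
t 6.88 p [0.4666 0.0224 0.1105] yaw -92.85 tilt 0.02 F [ 0.4 -0.2 -3.4] M [ 0.01  0.32 -0.07] w 0.0636 gf 50.0
[-0.    -0.012  0.33 ] turn -0.0008
```

Emit:
move_arm --motion "-0.2 0 -0.004 0.06 0; -0.2 0 -0.012 0.13 0; -0.2 0 -0.012 0.2 0; -0.2 0 -0.012 0.26 0; -0.2 0 -0.012 0.3 0; -0.2 0 -0.012 0.33 0; -0.2 0 -0.012 0.33 0; -0.2 0 -0.012 0.33 0; -0.2 0 -0.012 0.33 0"

```text
time: 7.63
position: [0.467, 0.0256, 0.045]
tool_rot: [1.0, -0.024, 0.001, 0.0]
ft_force: [-0.3, 0.4, -4.4]
grip_width: 0.0638
grip_force: 50.0
```

```bash
cat >> drw.py <<'E'
t=np.radians(-2.7); ex=np.array([np.cos(t),np.sin(t)]); ey=np.array([-ex[1],ex[0]])
def prof(lo,hi,zmin,step=.015):
    """red pixels in cabinet-aligned axes a (into bay), b (left)"""
    o=robot.get_obs()["position"]; print("TCP a,b",(o[:2]@ex).round(4),(o[:2]@ey).round(4))
    for n in("top","scene"):
        rgb,d,m=snap(n); np.savez("last_"+n+".npz",rgb=rgb,d=d)
        W=world(m,d); H,S,V=cv2.split(cv2.cvtColor(rgb,cv2.COLOR_RGB2HSV)); a=W[...,:2]@ex; b=W[...,:2]@ey; z=W[...,2]
        M=((H<8)|(H>172))&(S>100)&(abs(b-.045)<.045)&(z>zmin)&(z<.2)
        for s in np.arange(lo,hi,step):
            k=M&(a>=s)&(a<s+step)
            if k.sum()>4: print(n,s.round(3),k.sum(),"z50/90 %.4f %.4f"%tuple(np.percentile(z[k],[50,92])),"b",b[k].min().round(4),b[k].max().round(4),((b[k].min()+b[k].max())/2).round(4))
E
python3 - <<'E'
from drw import *
plan(); prof(.48,.6,.03)
E
```

```text
t 7.63 p [0.467  0.0256 0.045 ] yaw -92.79 tilt 0.06 F [-0.3  0.4 -4.4] M [ 0.02  0.33 -0.05] w 0.0638 gf 50.0
TCP a,b 0.4653 0.0476
top 0.54 5 z50/90 0.0703 0.0711 b 0.0142 0.0757 0.0449
top 0.555 20 z50/90 0.0685 0.0739 b 0.0142 0.0767 0.0455
top 0.57 89 z50/90 0.0593 0.0708 b 0.0151 0.0779 0.0465
scene 0.48 15 z50/90 0.0714 0.1260 b 0.018 0.08 0.049
scene 0.495 14 z50/90 0.0667 0.0756 b 0.0163 0.0776 0.0469
scene 0.51 11 z50/90 0.0693 0.0724 b 0.0175 0.078 0.0477
scene 0.525 9 z50/90 0.0704 0.0721 b 0.0161 0.079 0.0475
scene 0.54 7 z50/90 0.0688 0.0745 b 0.017 0.0796 0.0483
scene 0.57 136 z50/90 0.0601 0.0713 b 0.0161 0.0785 0.0473
```

Emit:
move_arm --motion "-0.2 0.02 0.003 0.005 0; -0.2 0.05 0.006 0.007 0; -0.2 0.08 0.006 0.007 0; -0.2 0.11 0.006 0.007 0; -0.2 0.14 0.006 0.007 0; -0.2 0.17 0.006 0.007 0; -0.2 0.2 0.006 0.007 0; -0.2 0.23 0.006 0.007 0; -0.2 0.23 0.006 0.007 0; -0.2 0.23 0.006 0.007 0"

```text
time: 8.57
position: [0.5127, 0.0224, 0.0431]
tool_rot: [1.0, -0.024, 0.0, 0.0]
ft_force: [0.2, -0.0, -4.4]
grip_width: 0.0635
grip_force: 50.0
```

Run:
```python
from drw import *
plan(); prof(.51,.64,.03)
rgb=np.load("last_top.npz")["rgb"]; s=np.load("last_scene.npz")["rgb"]
cv2.imwrite("pics/ins.png",np.hstack([cv2.resize(rgb[150:250,230:330],(400,400),interpolation=2),cv2.resize(s[235:315,290:390],(400,400),interpolation=2)])[...,::-1])
```

```text
t 8.57 p [0.5127 0.0224 0.0431] yaw -92.77 tilt 0.01 F [ 0.2 -0.  -4.4] M [-0.02  0.35 -0.05] w 0.0635 gf 50.0
TCP a,b 0.5111 0.0466
scene 0.51 27 z50/90 0.0645 0.0836 b 0.0118 0.0799 0.0459
scene 0.525 7 z50/90 0.0701 0.1453 b 0.0159 0.0788 0.0474
scene 0.54 19 z50/90 0.0639 0.0720 b 0.0168 0.077 0.0469
scene 0.555 6 z50/90 0.0670 0.0709 b 0.0151 0.0778 0.0464
scene 0.57 8 z50/90 0.0697 0.0726 b 0.0163 0.0785 0.0474
scene 0.585 9 z50/90 0.0685 0.0732 b 0.0149 0.0767 0.0458
```

View pics/ins.png

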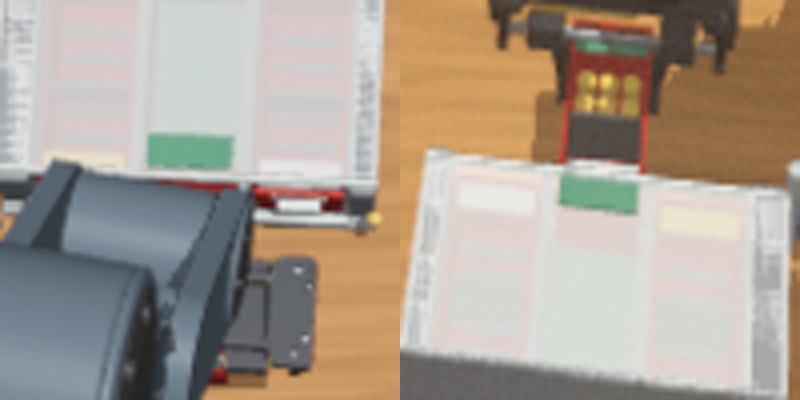

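The leading end is under the roof with no contact force, and the drawer lines up with the strip. I'll carry on in.

Emit:
move_arm --motion "-0.2 0.03 0.003 0 0; -0.2 0.07 0.004 0 0; -0.2 0.11 0.004 0.002 0; -0.2 0.15 0.004 0.003 0; -0.2 0.19 0.004 0.004 0; -0.2 0.23 0.004 0.004 0; -0.2 0.27 0.004 0.004 0; -0.2 0.31 0.004 0.004 0; -0.2 0.35 0.004 0.004 0; -0.2 0.38 0.004 0.004 0; -0.2 0.38 0.004 0.004 0"

```text
time: 9.58
position: [0.5905, 0.0177, 0.0425]
tool_rot: [1.0, -0.024, 0.002, 0.0]
ft_force: [0.8, -0.1, -3.8]
grip_width: 0.0635
grip_force: 50.0
```

Run:
```python
from drw import *
plan(); o=robot.get_obs()["position"]; print(o[:2]@ex,o[:2]@ey)
```

```text
t 9.58 p [0.5905 0.0177 0.0425] yaw -92.78 tilt 0.17 F [ 0.8 -0.1 -3.8] M [-0.04  0.31  0.02] w 0.0635 gf 50.0
0.5890131847694898 0.04545791660464802
```

Emit:
move_arm --motion "-0.2 0 0 0.01 0; -0.2 0 0 0.02 0; 0.3 0 0 0.02 0; 0.6 0 0 0.02 0; 0.75 0 0 0.02 0; 0.75 0 0 0.02 0; 0.75 0 0 0.02 0; 0.75 0 0 -0.1 0; 0.75 0 0 -0.25 0; 0.75 0 0 -0.4 0; 0.75 -0.05 0 -0.45 0; 0.75 -0.05 0 -0.45 0"

```text
time: 10.58
position: [0.5787, 0.0185, 0.1352]
tool_rot: [1.0, -0.024, 0.002, 0.0]
ft_force: [-0.2, 0.2, -0.7]
grip_width: 0.0759
grip_force: 0.0
```

Emit:
move_arm --motion "0.3 -0.15 0 0 0; 0 -0.3 0 0 0; -0.5 -0.4 0 0 0; -1 -0.45 0 0 0; -1 -0.45 0 0 0; -1 -0.45 0 0 0; -1 -0.45 0 0 0; -1 -0.45 0 0 0" --newtons 20

```text
time: 11.25
position: [0.4904, 0.0225, 0.1323]
tool_rot: [1.0, -0.024, 0.001, 0.0]
ft_force: [-0.3, 0.9, 0.5]
grip_width: 0.0308
grip_force: 0.0
```

Run:
```python
from drw import *
plan((.495*.99889+.0455*.0471,-.495*.0471+.0455*.99889,.038,-92.7)); prof(.53,.62,.01)
```

```text
t 11.25 p [0.4904 0.0225 0.1323] yaw -92.79 tilt 0.13 F [-0.3  0.9  0.5] M [-0.08  0.18 -0.01] w 0.0308 gf 0.0
[ 0.03  -0.     0.472] turn -0.0005
TCP a,b 0.4888 0.0455
top 0.605 25 z50/90 0.0200 0.0614 b 0.0026 0.0768 0.0397
scene 0.545 72 z50/90 0.0314 0.0693 b 0.015 0.0742 0.0446
scene 0.56 16 z50/90 0.0674 0.0729 b 0.0157 0.078 0.0469
scene 0.575 7 z50/90 0.0656 0.0691 b 0.0149 0.0763 0.0456
```

Emit:
move_arm --motion "-1 0 0 0.12 0; -1 0 0 0.24 0; -1 0 0 0.36 0; -1 0 0 0.47 0; -1 0.05 0 0.47 0; -1 0.1 0 0.47 0; -1 0.15 0 0.47 0; -1 0.18 0 0.47 0; -1 0.21 0 0.47 0; -1 0.24 0 0.47 0; -1 0.27 0 0.47 0; -1 0.3 0 0.47 0"

```text
time: 12.35
position: [0.5474, 0.0202, 0.0381]
tool_rot: [1.0, -0.024, -0.001, -0.0]
ft_force: [-2.3, 0.4, -1.4]
grip_width: 0.0006
grip_force: 0.8
```

Run:
```python
from drw import *
plan(); prof(.53,.62,.01)
```

```text
t 12.35 p [0.5474 0.0202 0.0381] yaw -92.77 tilt 0.17 F [-2.3  0.4 -1.4] M [-0.04  0.46 -0.  ] w 0.0006 gf 0.8
TCP a,b 0.5458 0.0459
scene 0.56 30 z50/90 0.0637 0.0691 b 0.0163 0.074 0.0452
```

Emit:
move_arm --motion "-1 0.03 0 0 0; -1 0.06 0 0 0; -1 0.09 0 0 0; -1 0.12 0 0 0; -1 0.15 0 0 0; -1 0.175 0 0 0; -1 0.2 0 0 0; -1 0.22 0 0 0; -1 0.22 0 0 0; -1 0.22 0 0 0"

```text
time: 13.28
position: [0.5934, 0.0176, 0.0386]
tool_rot: [1.0, -0.024, 0.001, 0.0]
ft_force: [0.1, 0.2, 0.1]
grip_width: 0.0004
grip_force: 0.0
```

Run:
```python
from drw import *
plan(); prof(.53,.7,.01)
```

```text
t 13.28 p [0.5934 0.0176 0.0386] yaw -92.78 tilt 0.14 F [0.1 0.2 0.1] M [-0.07  0.16 -0.01] w 0.0004 gf 0.0
TCP a,b 0.5919 0.0456
```

Emit:
move_arm --motion "-1 0.01 0 0 0; -1 0.02 0 0 0; -1 0.025 0 0 0; -1 0.025 0 0 0"

```text
time: 13.72
position: [0.5953, 0.0178, 0.0382]
tool_rot: [1.0, -0.024, -0.002, -0.0]
ft_force: [-5.3, 0.2, 3.8]
grip_width: 0.0006
grip_force: 2.6
```

Emit:
move_arm --motion "-1 -0.1 0 0 0; -1 -0.25 0 0 0; -1 -0.3 0 -0.2 0; -1 -0.3 0 -0.4 0; -1 -0.3 0 -0.6 0; -1 -0.4 -0.2 -0.7 0; -1 -0.5 -0.4 -0.7 0; -1 -0.55 -0.6 -0.7 0; -1 -0.55 -0.8 -0.7 0; -1 -0.55 -1 -0.7 0; -1 -0.55 -1 -0.7 0"

```text
time: 14.63
position: [0.4984, 0.2289, 0.1794]
tool_rot: [1.0, -0.022, 0.003, -0.002]
ft_force: [1.0, -0.0, 0.1]
grip_width: 0.0002
grip_force: 0.0
```

Run:
```python
from drw import *
plan()
rgb,d,m=snap("top"); s,_,_=snap("scene"); np.savez("fin.npz",rgb=rgb,d=d)
cv2.imwrite("pics/home.png",np.hstack([cv2.resize(rgb[150:220,215:335],(480,400),interpolation=2),cv2.resize(s[255:305,290:350],(320,400),interpolation=2)])[...,::-1])
W=world(m,d); H,S,V=cv2.split(cv2.cvtColor(rgb,cv2.COLOR_RGB2HSV)); a=W[...,:2]@ex;b=W[...,:2]@ey;z=W[...,2]
M=((H<8)|(H>172))&(S>100)&(a>.58)&(a<.63)
for c in(-.0315,.0455,.1225):
    k=M&(abs(b-c)<.036); P=(S<50)&(V>170)&(abs(b-c)<.02)&(a>.594)&(a<.612)&(z>.03)&(z<.06)
    print(c,k.sum(),"red a",np.percentile(a[k],[5,50,95]).round(4),"z",np.percentile(z[k],[50,95]).round(4),"pull",P.sum(),a[P].mean().round(4),z[P].mean().round(4),b[P].mean().round(4))
```

```text
t 14.63 p [0.4984 0.2289 0.1794] yaw -92.49 tilt 0.42 F [ 1.  -0.   0.1] M [-0.1   0.18 -0.01] w 0.0002 gf 0.0
-0.0315 62 red a [0.6072 0.6084 0.6131] z [0.0506 0.0605] pull 30 0.6028 0.0423 -0.0317
0.0455 61 red a [0.61   0.6114 0.6131] z [0.0468 0.0601] pull 28 0.6057 0.0407 0.0458
0.1225 46 red a [0.6072 0.6085 0.611 ] z [0.0404 0.058 ] pull 25 0.603 0.0398 0.1224
```

View pics/home.png

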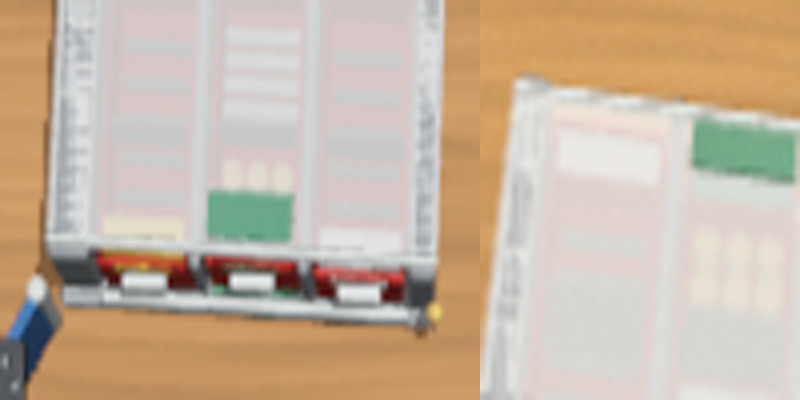

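The drawer is home: its pull is at the neighbours' height, 3 mm deeper against the back stop and centred. Now the door, whose tip is at about (.357,.33), so its angle is about 2.12.

```bash
cat > door.py <<'E'
from drw import *
def pt(al,r=.2,off=.02):
    al=np.radians(al); c=np.array([.6845-.094,.0457+.147])+np.array([-np.sin(al)*r-np.cos(al)*off,-np.cos(al)*r+np.sin(al)*off])
    return c[0]*ex+c[1]*ey
def arc(al,z=.045,yaw=-92.7,**k): plan(*[(*pt(x,**k),z,yaw) for x in al])
E
python3 - <<'E'
from door import *
print(pt(122,off=.04)); arc([122],z=.15,off=.04); arc([122],off=.04)
E
```

```text
[0.45726426 0.31141139]
t 14.73 p [0.4979 0.2247 0.1786] yaw -92.54 tilt 0.18 F [-0.2 -0.2  0.9] M [-0.05  0.17  0.05] w 0.0008 gf 0.0
[-0.223 -0.424  0.143] turn 0.0009
t 14.73 p [0.4979 0.2247 0.1786] yaw -92.54 tilt 0.18 F [-0.2 -0.2  0.9] M [-0.05  0.17  0.05] w 0.0008 gf 0.0
[-0.224 -0.424  0.668] turn 0.0009
```

Emit:
move_arm --motion "-1 -0.1 -0.2 0.05 0; -1 -0.224 -0.424 0.1 0; -1 -0.224 -0.424 0.1 0; -1 -0.224 -0.424 0.1 0; -1 -0.224 -0.424 0.25 0; -1 -0.224 -0.424 0.4 0; -1 -0.224 -0.424 0.55 0; -1 -0.224 -0.424 0.668 0; -1 -0.224 -0.424 0.668 0"

```text
time: 15.48
position: [0.455, 0.3061, 0.0408]
tool_rot: [1.0, -0.026, -0.004, 0.002]
ft_force: [0.6, -0.3, -0.9]
grip_width: 0.0011
grip_force: 0.0
```

Run:
```python
from door import *
arc(list(range(120,60,-5)))
```

```text
t 15.48 p [0.455  0.3061 0.0408] yaw -92.93 tilt 0.46 F [ 0.6 -0.3 -0.9] M [-0.04  0.23 -0.01] w 0.0011 gf 0.0
[-0.064  0.086 -0.02 ] turn -0.0013
[-0.112  0.16  -0.019] turn -0.0013
[-0.153  0.237 -0.019] turn -0.0013
[-0.187  0.318 -0.018] turn -0.0013
[-0.214  0.401 -0.018] turn -0.0013
[-0.234  0.487 -0.017] turn -0.0013
[-0.246  0.574 -0.017] turn -0.0013
[-0.251  0.661 -0.016] turn -0.0013
[-0.247  0.749 -0.016] turn -0.0013
[-0.237  0.836 -0.016] turn -0.0013
[-0.218  0.921 -0.016] turn -0.0013
[-0.193  1.005 -0.015] turn -0.0013
```

Emit:
move_arm --motion "-1 -0.064 0.086 0 0; -1 -0.112 0.16 0 0; -1 -0.153 0.237 0 0; -1 -0.187 0.318 0 0; -1 -0.214 0.4 0 0; -1 -0.234 0.487 0 0; -1 -0.246 0.574 0 0; -1 -0.25 0.66 0 0; -1 -0.247 0.749 0 0; -1 -0.237 0.836 0 0; -1 -0.218 0.92 0 0; -1 -0.193 1 0 0"

```text
time: 16.48
position: [0.4096, 0.1094, 0.0461]
tool_rot: [1.0, -0.025, 0.002, 0.0]
ft_force: [-0.1, 0.4, 0.3]
grip_width: 0.0002
grip_force: 0.2
```

Run:
```python
from door import *
arc(list(range(60,5,-5)))
```

```text
t 16.48 p [0.4096 0.1094 0.0461] yaw -92.87 tilt 0.17 F [-0.1  0.4  0.3] M [-0.    0.1   0.01] w 0.0002 gf 0.2
[0.017 0.093 0.006] turn -0.0009
[0.056 0.171 0.006] turn -0.0009
[0.103 0.245 0.006] turn -0.0009
[0.156 0.315 0.006] turn -0.0009
[0.214 0.38  0.006] turn -0.0009
[0.278 0.44  0.006] turn -0.0009
[0.347 0.494 0.007] turn -0.0009
[0.421 0.542 0.007] turn -0.0009
[0.498 0.583 0.007] turn -0.0009
[0.579 0.618 0.007] turn -0.0009
[0.662 0.645 0.008] turn -0.0009
```

Emit:
move_arm --motion "-1 0.017 0.093 0 0; -1 0.056 0.17 0 0; -1 0.103 0.245 0 0; -1 0.156 0.315 0 0; -1 0.214 0.38 0 0; -1 0.278 0.44 0 0; -1 0.347 0.494 0 0; -1 0.42 0.542 0 0; -1 0.498 0.583 0 0; -1 0.579 0.618 0 0; -1 0.66 0.645 0 0; -1 0.66 0.645 0 0"

```text
time: 17.48
position: [0.5395, -0.0276, 0.0469]
tool_rot: [1.0, -0.026, 0.005, 0.001]
ft_force: [1.3, -1.9, -0.1]
grip_width: 0.0008
grip_force: 0.0
```

```bash
cat >> door.py <<'E'
def doorang():
    for n in("top","scene"):
        rgb,d,m=snap(n); np.savez("last_"+n+".npz",rgb=rgb,d=d); W=world(m,d); H,S,V=cv2.split(cv2.cvtColor(rgb,cv2.COLOR_RGB2HSV))
        a=W[...,:2]@ex-.5905; b=W[...,:2]@ey-.1927
        M=(H>100)&(H<130)&(S>120)&(np.hypot(a,b)<.32)&(W[...,2]>.06)&(W[...,2]<.09)
        if M.sum()<10: print(n,"few",M.sum()); continue
        r=np.hypot(a[M],b[M]); al=np.arctan2(-a[M],-b[M]); f=r>.12; print(n,M.sum(),"r %.3f-%.3f"%(r.min(),r.max()),"angle",np.percentile(al[f],[10,50,90]).round(3))
E
python3 - <<'E'
from door import *
doorang(); arc([5,2,0,-1],off=.0135)
E
```

```text
top 42 r 0.054-0.320 angle [-0.855 -0.834  0.134]
scene 64 r 0.011-0.320 angle [-0.852  0.063  0.084]
t 17.58 p [ 0.5341 -0.0251  0.0458] yaw -92.88 tilt 0.1 F [-0.1  0.2  0.8] M [-0.02  0.16 -0.02] w 0.0002 gf 0.0
[0.125 0.027 0.004] turn -0.001
[0.177 0.033 0.004] turn -0.001
[0.211 0.036 0.005] turn -0.001
[0.229 0.037 0.005] turn -0.001
```

Emit:
move_arm --motion "-1 0.04 0.01 0 0; -1 0.08 0.02 0 0; -1 0.11 0.03 0 0; -1 0.14 0.03 0 0; -1 0.165 0.03 0 0; -1 0.185 0.03 0 0; -1 0.2 0.03 0 0; -1 0.21 0.03 0 0; -1 0.22 0.03 0 0; -1 0.22 0.03 0 0"

```text
time: 18.42
position: [0.575, -0.0313, 0.0441]
tool_rot: [1.0, -0.024, -0.003, -0.0]
ft_force: [-4.5, 0.9, -2.0]
grip_width: 0.0005
grip_force: 3.7
```

Run:
```python
from door import *
plan(); doorang()
```

```text
t 18.42 p [ 0.575  -0.0313  0.0441] yaw -92.76 tilt 0.32 F [-4.5  0.9 -2. ] M [0.05 1.1  0.02] w 0.0005 gf 3.7
top 47 r 0.241-0.320 angle [-0.853 -0.825  0.023]
scene 34 r 0.012-0.320 angle [-0.857 -0.832  0.003]
```

Emit:
move_arm --motion "-1 0.01 0 0 0; -1 0.02 0 0 0; -1 0.025 0 0 0; -1 0.03 0 0 0; -1 0.03 0 0 0"

```text
time: 18.93
position: [0.5748, -0.0311, 0.0441]
tool_rot: [1.0, -0.023, -0.01, -0.001]
ft_force: [-17.0, -3.6, 10.4]
grip_width: 0.0005
grip_force: 8.1
```

Run:
```python
from door import *
plan(); print(robot.get_obs()["position"][:2]@ex)
```

```text
t 18.93 p [ 0.5748 -0.0311  0.0441] yaw -92.66 tilt 1.11 F [-17.   -3.6  10.4] M [-0.59  2.51 -0.05] w 0.0005 gf 8.1
0.5755960301986508
```

17 N with no further movement means the door is against its stop. I'll back off and check.

Emit:
move_arm --motion "-1 -0.05 0 0 0; -1 -0.15 0 0 0; -1 -0.3 0 0 0; -1 -0.5 0 -0.2 0; -1 -0.6 0.2 -0.4 0; -1 -0.6 0.4 -0.6 0; -1 -0.6 0.6 -0.6 0; -1 -0.6 0.8 -0.6 0; -1 -0.6 1 -0.6 0; -1 -0.6 1 -0.6 0; -1 -0.6 1 -0.6 0"

```text
time: 19.85
position: [0.4568, -0.2334, 0.1665]
tool_rot: [1.0, -0.027, 0.004, 0.004]
ft_force: [-0.2, 0.2, -0.1]
grip_width: 0.0004
grip_force: 0.0
```

Run:
```python
from door import *
plan()
for n in("top","scene"):
    rgb,d,m=snap(n); H,S,V=cv2.split(cv2.cvtColor(rgb,cv2.COLOR_RGB2HSV)); W=world(m,d)
    a=W[...,:2]@ex-.5905; b=W[...,:2]@ey-.1927
    M=(H>100)&(H<130)&(S>110)&(abs(a)<.06)&(b<-.02)&(b>-.31)&(W[...,2]>.0)
    bb=b[M]; aa=a[M]; zz=W[...,2][M]; k=zz>.064
    print(n,M.sum(),k.sum(),"slope",np.polyfit(bb[k],aa[k],1).round(4),"range",bb.min(),bb.max())
    if n=="top": cv2.imwrite("pics/door.png",cv2.resize(rgb[150:230,210:340],None,fx=5,fy=5,interpolation=2)[...,::-1])
```

```text
t 19.85 p [ 0.4568 -0.2334  0.1665] yaw -93.07 tilt 0.63 F [-0.2  0.2 -0.1] M [-0.03  0.12 -0.  ] w 0.0004 gf 0.0
top 635 280 slope [ 0.0008 -0.0027] range -0.289582844110707 -0.020010118033656155
scene 94 94 slope [-0.      0.0017] range -0.2882405607199772 -0.020250566996419167
```

View pics/door.png

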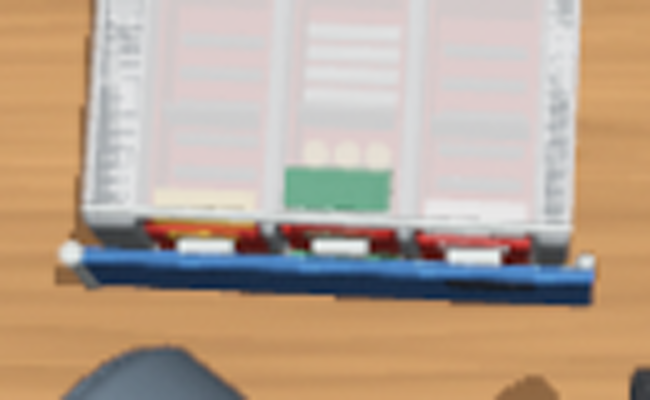

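The door lies along the cabinet front, from (70,255) to (590,270), with a slope of about 0.001 rad in both views, so it is shut. The drawer is home and the arm is clear of everything.

```bash
python3 -c "
from rig import robot
print(robot.hand_in())"
```

```text
the job is handed in; nothing more can be done
None
```

The green-labelled drawer is home in the green-marked bay, the blue door is shut on its catch, and the job was handed in at about 20 s; no verdict came back.

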